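# Sort the heel dies into their colour trays

## Task

Put the four D-shaped heel cutting dies away, one after another, each into the tray of the same colour as its grip, so that it lies upright and flat on the tray's floor, inside the walls. Set each die down gently rather than dropping it, as its edge chips easily, and leave the two round dies where they stand.

Things in the scene. Friction and masses are not known exactly. Their poses are not given: they have to be found in the camera images.
- heel_red: Heel die, red grip (loose, 0.18 to 0.37 kg): D-shaped steel block 32 mm high, dark top, 55 mm along x (flat side at x = -27, round side at +28), 56 mm along y. On its top stands a red grip bar, 44 mm along x, 16 mm thick along y, from 32 to 62 mm above the underside; pinch it across y from above. Origin: centre of the underside, z up.
- heel_yellow: Heel die, yellow grip (loose, 0.18 to 0.37 kg): D-shaped steel block 32 mm high, dark top, 55 mm along x (flat side at x = -27, round side at +28), 56 mm along y. On its top stands a yellow grip bar, 44 mm along x, 16 mm thick along y, from 32 to 62 mm above the underside; pinch it across y from above. Origin: centre of the underside, z up.
- heel_blue: Heel die, blue grip (loose, 0.18 to 0.37 kg): D-shaped steel block 32 mm high, dark top, 55 mm along x (flat side at x = -27, round side at +28), 56 mm along y. On its top stands a blue grip bar, 44 mm along x, 16 mm thick along y, from 32 to 62 mm above the underside; pinch it across y from above. Origin: centre of the underside, z up.
- heel_green: Heel die, green grip (loose, 0.18 to 0.37 kg): D-shaped steel block 32 mm high, dark top, 55 mm along x (flat side at x = -27, round side at +28), 56 mm along y. On its top stands a green grip bar, 44 mm along x, 16 mm thick along y, from 32 to 62 mm above the underside; pinch it across y from above. Origin: centre of the underside, z up.
- round_red: Round die with a red grip, not part of the job (loose): upright steel cylinder 48 mm in diameter and 32 mm high with a dark top and a round red knob 24 mm in diameter, from 32 to 62 mm high. Origin at the centre of the underside, z up.
- round_blue: Round die with a blue grip, not part of the job (loose): upright steel cylinder 48 mm in diameter and 32 mm high with a dark top and a round blue knob 24 mm in diameter, from 32 to 62 mm high. Origin at the centre of the underside, z up.
- tray_red: Shallow square red plastic tray, fixed to the bench: 98 x 98 mm outside, 90 x 90 mm inside, walls 12 mm high, inner floor 4 mm above the bench. A heel die fits at any turn if well centred, with most play (17 mm each way) when square with the tray. Origin: centre of the underside, on the bench; x, y along its sides, z up.
- tray_yellow: Shallow square yellow plastic tray, fixed to the bench: 98 x 98 mm outside, 90 x 90 mm inside, walls 12 mm high, inner floor 4 mm above the bench. A heel die fits at any turn if well centred, with most play (17 mm each way) when square with the tray. Origin: centre of the underside, on the bench; x, y along its sides, z up.
- tray_blue: Shallow square blue plastic tray, fixed to the bench: 98 x 98 mm outside, 90 x 90 mm inside, walls 12 mm high, inner floor 4 mm above the bench. A heel die fits at any turn if well centred, with most play (17 mm each way) when square with the tray. Origin: centre of the underside, on the bench; x, y along its sides, z up.
- tray_green: Shallow square green plastic tray, fixed to the bench: 98 x 98 mm outside, 90 x 90 mm inside, walls 12 mm high, inner floor 4 mm above the bench. A heel die fits at any turn if well centred, with most play (17 mm each way) when square with the tray. Origin: centre of the underside, on the bench; x, y along its sides, z up.
Mind the look-alikes: they are no part of the job. Several things have the shape of the tray_red; the one meant has the colours described above. Leave any orange look-alike of the heel_green alone.

How it is judged:
By the outcome, as a careful person would: the job done as asked, in the order asked, and still so for the second after the job is handed in, with the robot touching nothing.
It also fails if it takes over 102 s, if anything falls off the work surface, if the arm or the gripper's body presses on something with over 40 N, if the wrist force passes 120 N, or if a joint passes its speed limit or range.

## Robot

A 6-joint arm with a two-finger parallel gripper is mounted at the origin on the work surface. World frame = base frame: x ahead of the robot, y to its left, z up, the work surface at z = 0. Lengths are in m, angles in rad, forces in N, time in s.
With the tool pointing down it reaches from about 0.375 to 0.825 m from the base axis. Payload 5.5 kg.
Tool frame: the origin (TCP) lies at the centre of the arm's flange, where the gripper is bolted on; the fingertips stand tcp_to_tips ahead of it and the grasp point (between the pads) lies 155 mm ahead of it (tcp_to_tips is the distance from the TCP to the fingertips, in m); y points along the fingers, x is the direction in which the jaws open and shut, and the axes are right-handed (so a half turn about y gives the same grasp; the last joint's range is limited). The gripper opens to 85 mm and grips with 20 to 120 N. Pads are 22 mm wide; open, the fingers measure 114 mm over their backs; the gripper's body (76 mm by 85 mm) begins 54 mm behind the grasp point. The pads swing forward as they close: fully open they stand 13 mm farther back than shut.
Start: joints at [1.333, 0.314, -0.047, 1.21, 0, 1.571], TCP at [0.141, 0.583, 0.405] pointing down, gripper open.
Joint ranges: [-2.67, 2.67], [-0.69, 1.73], [-1.03, 1.25], [-2.08, 2.16], [-1.42, 1.45], [-3.14, 3.14]. Speed limits (rad/s): [2.39, 2.39, 3.01, 3.14, 3.14, 3.14].

## Interface

Orientations are given as a 3x3 rotation matrix whose columns are the frame's x, y, z axes.
In Python, from plant import * gives the robot as it stands. The module is installed in compiled form; this text tells all that it offers.
- The arm moves only by the tool arm_command, never from a script. Its arguments are lists of equal length, an entry for each row: "offset": the shift along the tool's x, y, z in m, a list of three; "delta_rot": the turn, a rotation vector about the tool's x, y, z in degrees, a list of three. A call has 1 to 5 rows; each row is the pose to reach, as a shift and turn from the pose measured when the call began, along the tool's axes at that moment; what a row does not reach only later rows make up. A row lasts 1/10 s, in which the tool goes at most 50 mm and 8.59 degrees, less where a joint would pass 70% of its speed; a pose out of reach is approached as far as the arm can. A call with a gripper value outside its range is refused whole. "fingers" is the opening in per cent of the stroke, from 0 (shut) to 100 (fully open), set as the call begins (left out, the last holds). The fingers move at their own pace and stop on an object; "grip_force" is the grip in N (left out, the last holds). Time passes only in rows, so rows that repeat a pose let the fingers close. It gives the time, the measured TCP pose, the force and the opening at its end, in the units of the state.
- get_obs(): the state, without advancing time (a new reading comes with each control period).
- grab_frame(name): name is "scene" or "top" or "wrist"; returns the picture (480x640x3 uint8, red, green, blue); there is no depth.
- camera_params(name): a dict with "vfov" (degrees; the focal length in pixels is half the picture's height over the tangent of half this angle, whatever the lens; pixels are square), "cx", "cy" (the principal point, pixels), "view" (4x4, takes a point from world to camera coordinates); the wrist camera has in their place "tool_from_camera" (4x4, takes a point from camera to tool coordinates, whose origin is the TCP and whose axes are the tool frame's). Camera axes: x right, y down, z forward; pixel columns grow to the right and rows downward; lengths in m; the calibration is good to about 2 mm. A picture is of the moment at which its call begins: read the wrist's pose just before it. camera_params takes no time and is no camera call.
- job_done(): hands the job in, once; it reports no verdict.
The state is a dict: "time_s": time; "joints": joint angles; "dq": joint speeds; "joint_efforts": joint torques, N m; "tool_pos": TCP position; "tcp_rot": TCP orientation; "ft_force": force on the tool from outside, world axes, zero at the start; "moment": the same for the moment, N m; "gripper_width": finger opening in m.
Only numpy, scipy, OpenCV 4.12 (cv2) and the standard library are available. Lean on these libraries where they do the work, as an engineer would, in place of code of your own. Each camera call takes 0.05 s, during which the arm holds its last target. There are 200 camera calls.

## Working session

There is one attempt and no reset: what is moved stays moved. The work goes in short steps, Python scripts to look and compute and a tool call to move; the robot and the scene stay as the last step left them, time stands still between calls to the robot, and variables do not carry over. Pictures are saved under pics/ and viewed, about 12 in all and at most 16, crops included, and the job is handed in when it is done.

Besides the shell and the picture viewer there is one more tool, called by a JSON object that holds its "fn" and its "kwargs", one argument or row to a line. arm_command: Moves the arm, as the interface text tells. Its arguments: {"type":"object","properties":{"offset":{"type":"array","items":{"type":"array","items":{"type":"number"}}},"delta_rot":{"type":"array","items":{"type":"array","items":{"type":"number"}}},"fingers":{"type":"number"},"grip_force":{"type":"number"}},"required":["offset","delta_rot"]}

```bash
mkdir -p pics
python3 - <<'E'
from plant import *
import cv2
o=get_obs()
print({k:np.round(v,3).tolist() if hasattr(v,'__len__') else v for k,v in o.items()} if 'np' in globals() else o)
for n in ("scene","top"):
    cv2.imwrite(f"pics/{n}0.png",cv2.cvtColor(grab_frame(n),cv2.COLOR_RGB2BGR)); print(n,camera_params(n))
print(camera_params("wrist"))
E
```

```text
{'time_s': 0.0, 'joints': array([ 1.33303927e+00,  3.14234047e-01, -4.80953739e-02,  1.21019867e+00,
       -7.05125263e-06,  1.57079477e+00]), 'dq': array([-0.00192267, -0.00029084,  0.00015814,  0.00102371,  0.00177273,
        0.00109318]), 'joint_efforts': array([ 1.10738631e-04, -5.39584315e+01,  3.39755094e+01,  1.90494518e-02,
       -1.64876960e-04,  5.17663821e-06]), 'tool_pos': array([0.14124727, 0.58284103, 0.40382235]), 'tcp_rot': array([[ 2.35521515e-01, -4.01017222e-04, -9.71869053e-01],
       [ 9.71867592e-01, -1.68470466e-03,  2.35521856e-01],
       [-1.73176064e-03, -9.99998500e-01, -7.04855020e-06]]), 'ft_force': array([0.45460695, 0.24978563, 0.51146222]), 'moment': array([ 0.02016617, -0.00651472,  0.01300185]), 'gripper_width': 0.08537894701816509}
scene {'vfov': 48.867385741721485, 'cx': 326.0088593674842, 'cy': 227.98172971655495, 'view': array([[ 0.19971837,  0.97980915, -0.00930602, -0.1201521 ],
       [ 0.73068438, -0.15525269, -0.6648285 , -0.37731451],
       [-0.65284983,  0.1259787 , -0.74693806,  1.66631266],
       [ 0.        ,  0.        ,  0.        ,  1.        ]])}
top {'vfov': 48.331768046498105, 'cx': 329.7352348974882, 'cy': 243.9526681925802, 'view': array([[ 0.0152302 , -0.99966623,  0.02086767, -0.00457885],
       [-0.98091658, -0.01898379, -0.19350007,  0.53798327],
       [ 0.19383164, -0.0175224 , -0.98087831,  1.09040922],
       [ 0.        ,  0.        ,  0.        ,  1.        ]])}
{'vfov': 58.61560759000035, 'cx': 316.6131370318748, 'cy': 248.81069764590129, 'tool_from_camera': array([[ 9.99999923e-01, -3.18103936e-04, -2.30292414e-04,
        -6.10484444e-04],
       [ 1.19254807e-04, -3.12745176e-01,  9.49837060e-01,
         3.14059495e-02],
       [-3.74169749e-04, -9.49837014e-01, -3.12745114e-01,
         8.03225430e-02],
       [ 0.00000000e+00,  0.00000000e+00,  0.00000000e+00,
         1.00000000e+00]])}
```

View both.

View pics/scene0.png

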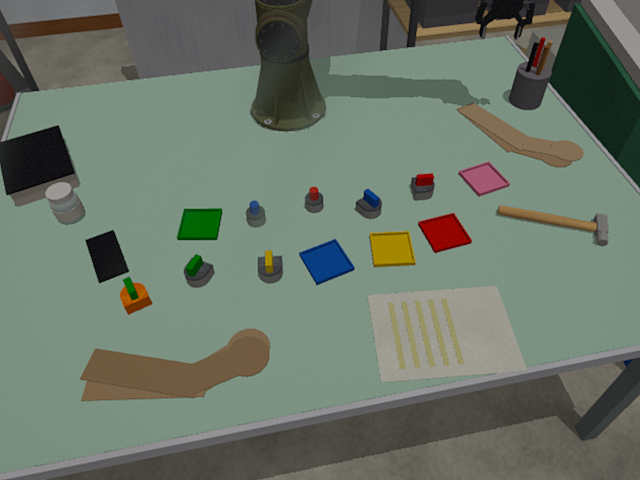

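View pics/top0.png

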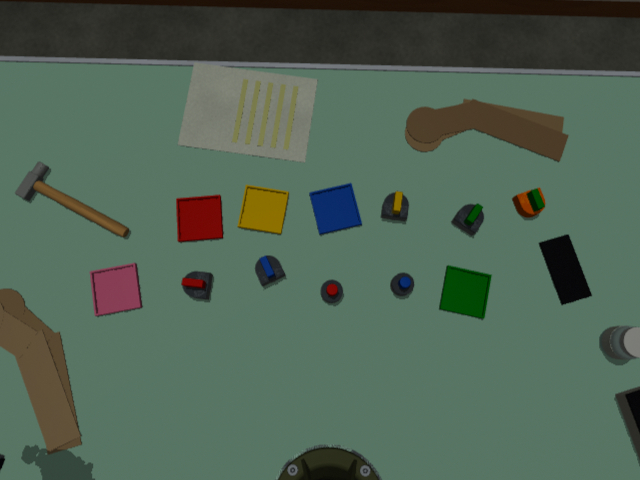

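The scene picture shows the dies, in px: red (424,183), blue (371,200), yellow (269,262), green (197,268). The round dies are at (314,198) and (256,212). Trays are at green (200,224), blue (327,261), yellow (392,249) and red (445,232). The orange look-alike at (135,295) and the pink tray at (484,179) are to be left alone. I'll make enlarged crops of both views next.

Run:
```python
import cv2
t=cv2.imread("pics/top0.png");s=cv2.imread("pics/scene0.png")
# top: x 170-500, y 175-325 ; x2.4
a=cv2.resize(t[175:325,170:500],None,fx=2.4,fy=2.4,interpolation=cv2.INTER_CUBIC)
b=cv2.resize(s[165:290,170:480],None,fx=2.4,fy=2.4,interpolation=cv2.INTER_CUBIC)
cv2.imwrite("pics/a.png",a)
cv2.imwrite("pics/b.png",b)
import numpy as np
for n,im in(("top",t),("scene",s)):
    h=cv2.cvtColor(im,cv2.COLOR_BGR2HSV); S=(h[...,1]>170)&(h[...,2]>60)
    for c,lo,hi in(("red",-5,5),("yel",20,30),("grn",50,75),("blu",105,125)):
        H=h[...,0].astype(int);H=np.where(H>170,H-180,H)
        m=(S&(H>=lo)&(H<=hi)).astype(np.uint8)
        k,l,st,ce=cv2.connectedComponentsWithStats(m)
        for i in range(1,k):
            if st[i,4]>25: print(n,c,st[i].tolist(),ce[i].round(1),[round(v,1) for v in cv2.minAreaRect(np.argwhere(l==i)[:,::-1].astype(np.float32))[1]],round(cv2.minAreaRect(np.argwhere(l==i)[:,::-1].astype(np.float32))[2],1))
```

```text
top red [177, 195, 46, 47, 1901] [199.1 218. ] [43.5, 45.0] 85.9
top red [182, 278, 21, 10, 158] [192.1 282.2] [20.3, 7.7] 7.1
top red [326, 284, 12, 11, 102] [331.6 289. ] [10.0, 11.0] 90.0
top yel [238, 185, 51, 49, 1879] [263.  209.1] [44.6, 42.9] 9.5
top yel [393, 192, 10, 20, 148] [397.6 201.2] [7.6, 19.2] 7.1
top grn [532, 189, 12, 19, 107] [537.6 198. ] [19.0, 5.5] 66.8
top grn [468, 204, 15, 18, 113] [474.6 212.4] [6.1, 18.0] 33.7
top grn [441, 266, 50, 52, 1752] [464.6 292.6] [45.5, 43.7] 11.3
top blu [310, 183, 52, 51, 1798] [335.2 208.5] [43.2, 42.9] 76.0
top blu [260, 256, 14, 21, 153] [266.4 266. ] [19.7, 7.6] 63.4
top blu [400, 277, 11, 11, 97] [404.8 281.8] [10.0, 10.0] 90.0
scene red [532, 38, 13, 29, 117] [538.2  52.1] [4.1, 29.7] 18.4
scene red [416, 174, 18, 12, 185] [424.2 179.4] [11.0, 17.0] 90.0
scene red [310, 187, 8, 14, 95] [313.6 193.2] [13.0, 7.0] 90.0
scene red [418, 213, 54, 40, 1287] [444.2 232.4] [33.6, 47.1] 75.1
scene yel [370, 231, 45, 36, 1373] [391.6 248.7] [33.9, 42.7] 86.2
scene yel [265, 251, 8, 22, 155] [268.6 261.6] [21.0, 7.0] 90.0
scene grn [177, 209, 45, 29, 1092] [199.5 223.5] [28.0, 44.0] 90.0
scene grn [186, 255, 15, 22, 126] [192.5 263.7] [9.4, 21.5] 21.3
scene grn [123, 277, 14, 22, 136] [129.8 287.2] [22.1, 7.1] 67.4
scene blu [364, 189, 15, 19, 179] [370.8 197.9] [19.1, 10.5] 38.7
scene blu [250, 201, 8, 6, 37] [253.3 203.7] [5.0, 7.0] 90.0
scene blu [300, 239, 54, 46, 1433] [326.2 261.3] [36.0, 45.1] 68.2
```

View pics/a.png

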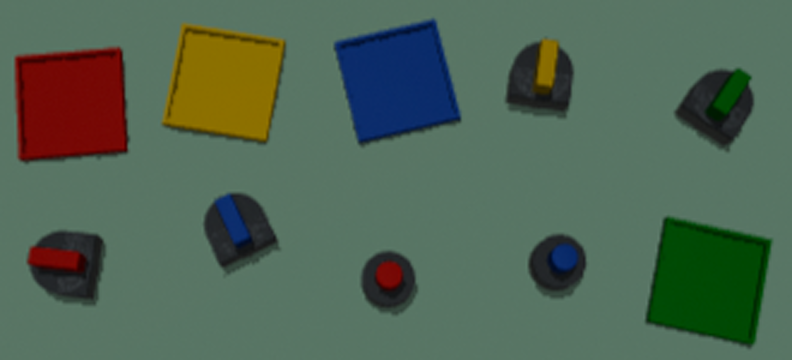

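View pics/b.png

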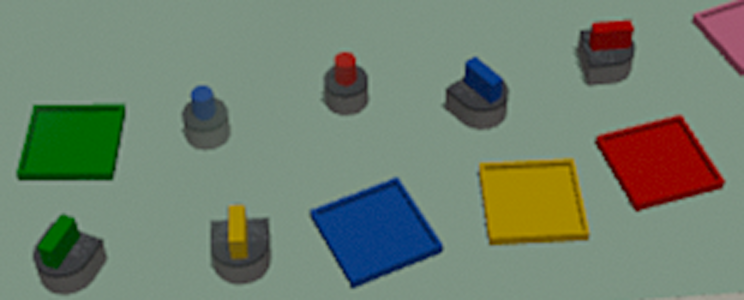

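```bash
cat > h.py <<'E'
from plant import *
import plant, numpy as np, cv2
from scipy.optimize import least_squares
def K(p): f=240/np.tan(np.radians(p['vfov']/2)); return np.array([[f,0,p['cx']],[0,f,p['cy']],[0,0,1]])
def view(n,o=None):
    p=camera_params(n)
    if n!='wrist': return K(p),np.array(p['view'])
    T=np.eye(4);T[:3,:3]=o['tcp_rot'];T[:3,3]=o['tool_pos']
    return K(p),np.linalg.inv(T@np.array(p['tool_from_camera']))
def proj(kv,P):
    P=np.atleast_2d(P);c=P@kv[1][:3,:3].T+kv[1][:3,3];u=c@kv[0].T;return u[:,:2]/u[:,2:]
def onplane(kv,uv,z):
    k,V=kv;R=V[:3,:3];C=-R.T@V[:3,3];d=R.T@np.linalg.inv(k)@[uv[0],uv[1],1];return C+d*(z-C[2])/d[2]
def tri(a,ua,b,ub):
    X=cv2.triangulatePoints(a[0]@a[1][:3],b[0]@b[1][:3],np.array(ua,float).reshape(2,1),np.array(ub,float).reshape(2,1))[:,0];X=X[:3]/X[3]
    return X,np.linalg.norm(proj(a,X)-ua),np.linalg.norm(proj(b,X)-ub)
E
python3 - <<'E'
from h import *
print([n for n in dir(plant) if not n.startswith('_')],getattr(plant,'tcp_to_tips',None),globals().get('tcp_to_tips'))
t,s=view('top'),view('scene')
D={'Tred':((199.1,218),(444.2,232.4)),'Tyel':((263.4,209.5),(391.6,248.7)),'Tgrn':((464.9,292.5),(199.5,223.5)),'Tblu':((335.5,208.7),(326.2,261.3)),
'red':((192.1,282.2),(424.2,179.4)),'yel':((397.6,201.2),(268.6,261.6)),'grn':((474.2,213),(193,264.2)),'blu':((266.4,266),(370.8,197.9)),'rr':((331.6,289),(313.6,193.2)),'rb':((404.8,281.8),(254.5,207))}
for k,(a,b) in D.items():
    X,e,f=tri(t,a,s,b); print(k,X.round(3),round(e,1),round(f,1),'r',np.hypot(*X[:2]).round(3))
# bar angles from top view: end points of top edge line (crop px/2.4+offset)
for k,(p,q) in {'red':((29,256),(87,262)),'yel':((549,42),(543,92)),'grn':((745,72),(713,116)),'blu':((222,198),(245,244))}.items():
    P,Q=[onplane(t,(np.array(v)/2.4+[170,175]),.06) for v in(p,q)]
    d=Q-P;print(k,'len',np.linalg.norm(d).round(3),'ang',np.degrees(np.arctan2(d[1],d[0])).round(1),((P+Q)/2).round(3))
E
```

```text
['MotionError', 'camera_params', 'get_obs', 'grab_frame', 'job_done', 'tcp_to_tips'] 0.1734 0.1734
Tred [0.601 0.298 0.007] 0.4 0.4 r 0.67
Tyel [0.624 0.156 0.006] 0.6 0.6 r 0.643
Tgrn [ 0.444 -0.294  0.006] 0.2 0.2 r 0.533
Tblu [ 0.629 -0.006  0.006] 0.6 0.6 r 0.629
red [0.451 0.292 0.05 ] 0.3 0.2 r 0.537
yel [ 0.636 -0.141  0.05 ] 0.6 0.6 r 0.652
grn [ 0.612 -0.307  0.055] 0.2 0.2 r 0.685
blu [0.488 0.138 0.05 ] 0.1 0.1 r 0.507
rr [0.442 0.    0.051] 0.4 0.3 r 0.442
rb [ 0.46  -0.153  0.052] 0.9 0.8 r 0.485
red len 0.051 ang -94.9 [0.448 0.286 0.06 ]
yel len 0.047 ang 172.9 [ 0.63 -0.14  0.06]
grn len 0.051 ang 143.7 [ 0.608 -0.305  0.06 ]
blu len 0.046 ang -151.8 [0.485 0.135 0.06 ]
```

```bash
cat >> h.py <<'E'
from scipy.spatial.transform import Rotation as Rn
def goto(x,y,z,yaw):
    o=get_obs();R=np.array(o['tcp_rot']);a=np.radians(yaw)
    X=np.array([np.cos(a),np.sin(a),0]);Y=np.array([0,0,-1.]);Rt=np.stack([X,Y,np.cross(X,Y)],1)
    az=np.degrees(np.arctan2(y,x))
    off=R.T@(np.array([x,y,z])-o['tool_pos']);rv=np.degrees(Rn.from_matrix(R.T@Rt).as_rotvec())
    print('t',round(o['time_s'],2),'pos',o['tool_pos'].round(4),'yaw',np.degrees(np.arctan2(R[1,0],R[0,0])).round(1),'w',round(o['gripper_width'],4),'F',o['ft_force'].round(1),'j6',o['joints'][5].round(2))
    print(' offset',off.round(3),'rot',rv.round(1),'rel',round(yaw-az,1))
def snap(n,name):
    o=get_obs();im=cv2.cvtColor(grab_frame(n),cv2.COLOR_RGB2BGR);cv2.imwrite(f'pics/{name}.png',im);return o,im
E
python3 -c "
from h import *
goto(.451,.29,.34,-5)"
```

```text
t 0.1 pos [0.1413 0.5829 0.4039] yaw 76.4 w 0.0856 F [ 0.3  0.  -0.1] j6 1.57
 offset [-0.212  0.064 -0.37 ] rot [ 0.1 81.4 -0.1] rel -37.7
```

{"fn": "arm_command", "kwargs": {
  "offset": [
    [-0.212,0.064,-0.37],
    [-0.212,0.064,-0.37],
    [-0.212,0.064,-0.37],
    [-0.212,0.064,-0.37],
    [-0.212,0.064,-0.37]
  ],
  "delta_rot": [
    [0,81.4,0],
    [0,81.4,0],
    [0,81.4,0],
    [0,81.4,0],
    [0,81.4,0]
  ],
  "fingers": 100,
  "grip_force": 60
}}

```text
time_s: 0.6
tool_pos: [0.3216, 0.4114, 0.3668]
tcp_rot: [[0.838, -0.0, -0.546], [0.546, -0.001, 0.838], [-0.001, -1.0, -0.001]]
ft_force: [1.3, -0.2, -0.0]
gripper_width: 0.0857
```

```bash
python3 -c "
from h import *
goto(.451,.29,.34,-5)"
```

```text
t 0.6 pos [0.3216 0.4114 0.3668] yaw 33.1 w 0.0857 F [ 1.3 -0.2 -0. ] j6 1.9
 offset [ 0.042  0.027 -0.172] rot [ 0.1 38.1 -0. ] rel -37.7
```

{"fn": "arm_command", "kwargs": {
  "offset": [
    [0.042,0.027,-0.172],
    [0.042,0.027,-0.172],
    [0.042,0.027,-0.172],
    [0.042,0.027,-0.172],
    [0.042,0.027,-0.172]
  ],
  "delta_rot": [
    [0,38,0],
    [0,38,0],
    [0,38,0],
    [0,38,0],
    [0,38,0]
  ]
}}

```text
time_s: 1.1
tool_pos: [0.4528, 0.2872, 0.3388]
tcp_rot: [[0.995, -0.001, 0.095], [-0.095, -0.003, 0.995], [-0.0, -1.0, -0.003]]
ft_force: [-0.7, 0.4, 0.8]
gripper_width: 0.0858
```

```bash
cat >> h.py <<'E'
HUE={'red':(-5,5),'yel':(20,30),'grn':(50,75),'blu':(105,125)}
def bar(c,name,z=.062):
    """wrist picture: blob of the grip bar, on the plane of its top"""
    o,im=snap('wrist',name);kv=view('wrist',o);h=cv2.cvtColor(im,cv2.COLOR_BGR2HSV);H=h[...,0].astype(int);H=np.where(H>170,H-180,H)
    m=((h[...,1]>150)&(h[...,2]>50)&(H>=HUE[c][0])&(H<=HUE[c][1])).astype(np.uint8)
    k,l,st,ce=cv2.connectedComponentsWithStats(m)
    for i in range(1,k):
        if st[i,4]<200: continue
        b=cv2.boxPoints(cv2.minAreaRect(np.argwhere(l==i)[:,::-1].astype(np.float32)))
        P=np.array([onplane(kv,u,z) for u in b]);e=P[1]-P[0],P[2]-P[1];L=[np.linalg.norm(v) for v in e];d=e[int(np.argmax(L))]
        print(c,st[i,:4].tolist(),'centre',P.mean(0).round(4),'sides',np.round(L,3),'long dir',np.degrees(np.arctan2(d[1],d[0])).round(1),'jaw',(np.degrees(np.arctan2(d[1],d[0]))%180-90).round(1))
E
python3 -c "
from h import *
goto(.451,.29,.34,-5)
bar('red','w1')"
```

```text
t 1.1 pos [0.4528 0.2872 0.3388] yaw -5.5 w 0.0858 F [-0.7  0.4  0.8] j6 2.23
 offset [-0.002 -0.001  0.003] rot [ 0.2 -0.5 -0. ] rel -37.7
red [444, 105, 152, 163] centre [0.5765 0.3096 0.062 ] sides [0.087 0.082] long dir 4.9 jaw -85.1
red [297, 197, 26, 76] centre [0.4489 0.294  0.062 ] sides [0.015 0.047] long dir -95.3 jaw -5.3
```

View pics/w1.png

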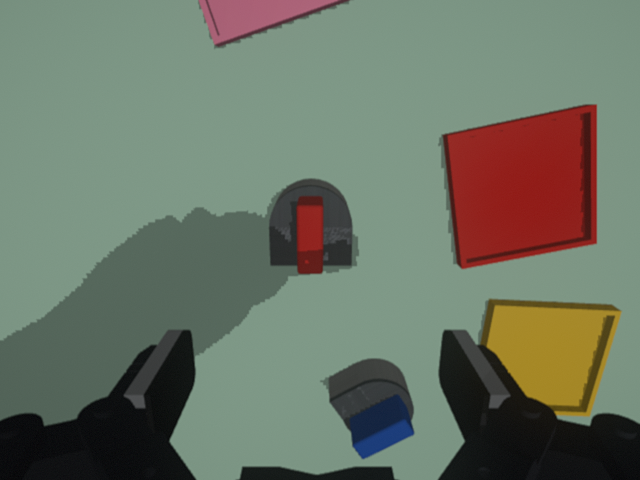

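The wrist view shows the red bar at (297–323, 197–272) with the D block below it. The red tray is at (520,187), and the fingers are open and clear on both sides. Wrist and two-view measurements agree to about 3 mm, so I'll descend.

{"fn": "arm_command", "kwargs": {
  "offset": [
    [-0.003,0.045,0.004],
    [-0.004,0.085,0.004],
    [-0.004,0.11,0.004],
    [-0.004,0.127,0.004],
    [-0.004,0.127,0.004]
  ],
  "delta_rot": [
    [0,0,0],
    [0,0,0],
    [0,0,0],
    [0,0,0],
    [0,0,0]
  ]
}}

```text
time_s: 1.65
tool_pos: [0.4463, 0.2918, 0.2094]
tcp_rot: [[0.996, -0.006, 0.093], [-0.093, -0.005, 0.996], [-0.005, -1.0, -0.006]]
ft_force: [-0.1, 0.3, 0.1]
gripper_width: 0.0855
```

```bash
python3 -c "
from h import *
goto(.449,.2915,.212,-5.3)
snap('wrist','w2')"
```

```text
t 1.65 pos [0.4463 0.2918 0.2094] yaw -5.3 w 0.0855 F [-0.1  0.3  0.1] j6 2.24
 offset [ 0.003 -0.003 -0.   ] rot [ 0.3 -0.  -0.3] rel -38.3
```

View pics/w2.png

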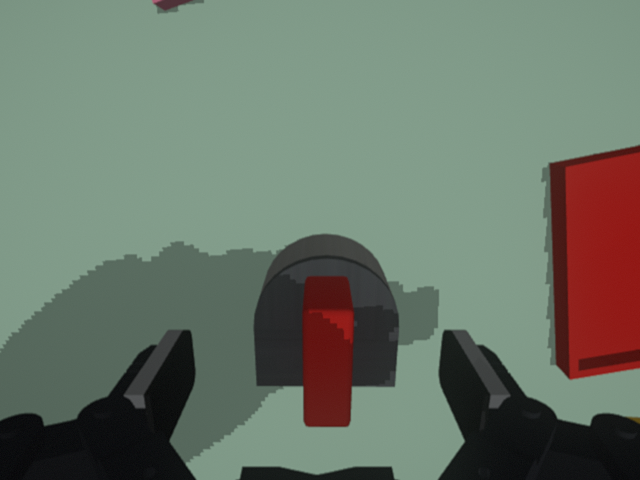

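The red bar's top face is at rows 308–427, columns 303–352, between the pads at (190,360) and (445,360). I'll close the gripper.

{"fn": "arm_command", "kwargs": {
  "offset": [
    [0.003,-0.003,0],
    [0.003,-0.003,0],
    [0.003,-0.003,0],
    [0.003,-0.003,0],
    [0.003,-0.003,0]
  ],
  "delta_rot": [
    [0,0,0],
    [0,0,0],
    [0,0,0],
    [0,0,0],
    [0,0,0]
  ],
  "fingers": 0
}}

```text
time_s: 2.2
tool_pos: [0.4501, 0.2921, 0.2145]
tcp_rot: [[0.996, -0.003, 0.093], [-0.093, -0.003, 0.996], [-0.003, -1.0, -0.003]]
ft_force: [0.2, -0.4, 4.2]
gripper_width: 0.0149
```

{"fn": "arm_command", "kwargs": {
  "offset": [
    [0,0,0],
    [0,0,0],
    [0,0,0]
  ],
  "delta_rot": [
    [0,0,0],
    [0,0,0],
    [0,0,0]
  ]
}}

```text
time_s: 2.5
tool_pos: [0.4501, 0.2921, 0.2146]
tcp_rot: [[0.996, -0.003, 0.093], [-0.093, -0.003, 0.996], [-0.003, -1.0, -0.003]]
ft_force: [-0.2, 0.1, 1.1]
gripper_width: 0.0149
```

{"fn": "arm_command", "kwargs": {
  "offset": [
    [0,-0.02,0],
    [0,-0.06,0],
    [0,-0.08,0],
    [0,-0.08,0]
  ],
  "delta_rot": [
    [0,0,0],
    [0,0,0],
    [0,0,0],
    [0,0,0]
  ]
}}

```text
time_s: 2.9
tool_pos: [0.4515, 0.2931, 0.2972]
tcp_rot: [[0.996, 0.001, 0.093], [-0.093, -0.0, 0.996], [0.001, -1.0, -0.0]]
ft_force: [0.2, 0.6, -3.0]
gripper_width: 0.0147
```

```bash
python3 -c "
from h import *
goto(.602,.298,.295,4.9)"
```

```text
t 2.9 pos [0.4515 0.2931 0.2972] yaw -5.4 w 0.0147 F [ 0.2  0.6 -3. ] j6 2.24
 offset [0.149 0.002 0.019] rot [  0.  -10.3   0. ] rel -21.4
```

{"fn": "arm_command", "kwargs": {
  "offset": [
    [0.035,0,0.005],
    [0.08,0.002,0.01],
    [0.12,0.002,0.019],
    [0.149,0.002,0.019],
    [0.149,0.002,0.019]
  ],
  "delta_rot": [
    [0,-4,0],
    [0,-8,0],
    [0,-10.3,0],
    [0,-10.3,0],
    [0,-10.3,0]
  ]
}}

```text
time_s: 3.4
tool_pos: [0.6044, 0.2973, 0.2923]
tcp_rot: [[0.996, 0.0, -0.084], [0.084, -0.002, 0.996], [0.0, -1.0, -0.002]]
ft_force: [-1.0, 0.3, -3.5]
gripper_width: 0.0147
```

```bash
python3 -c "
from h import *
goto(.602,.298,.222,4.9)
o,im=snap('wrist','w3')"
```

```text
t 3.4 pos [0.6044 0.2973 0.2923] yaw 4.8 w 0.0147 F [-1.   0.3 -3.5] j6 1.94
 offset [-0.002  0.07   0.001] rot [ 0.1 -0.1  0. ] rel -21.4
```

View pics/w3.png

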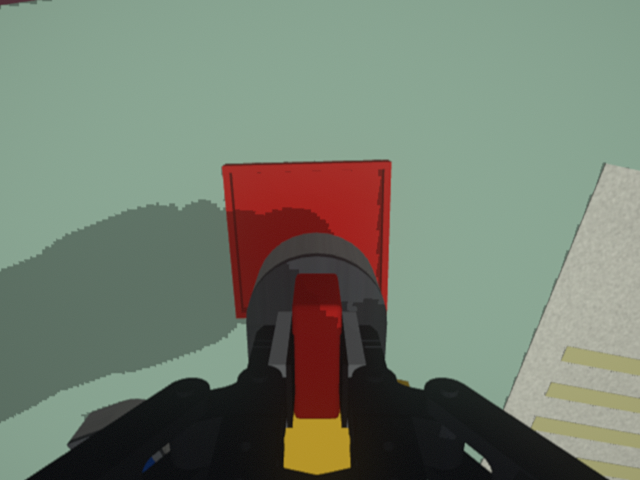

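The die is held square. Tray rim corners are visible at (222,165), (390,161) and (236,317). A quick check of the tray centre follows.

```bash
python3 -c "
from h import *
kv=view('wrist',get_obs())
P=[onplane(kv,u,.012) for u in((222,165),(390,161),(236,317))]
print(np.round(P,4),((P[1]+P[2])/2).round(4),np.linalg.norm(P[1]-P[0]),np.linalg.norm(P[2]-P[0]))"
```

```text
[[0.5432 0.3406 0.012 ]
 [0.6392 0.351  0.012 ]
 [0.5537 0.2438 0.012 ]] [0.5964 0.2974 0.012 ] 0.09657057424032507 0.09736002119635721
```

{"fn": "arm_command", "kwargs": {
  "offset": [
    [-0.004,0.025,0],
    [-0.006,0.045,0],
    [-0.006,0.058,0],
    [-0.006,0.065,0],
    [-0.006,0.065,0]
  ],
  "delta_rot": [
    [0,0,0],
    [0,0,0],
    [0,0,0],
    [0,0,0],
    [0,0,0]
  ]
}}

```text
time_s: 3.95
tool_pos: [0.5954, 0.2966, 0.226]
tcp_rot: [[0.996, -0.004, -0.085], [0.085, -0.003, 0.996], [-0.004, -1.0, -0.002]]
ft_force: [0.4, -0.3, -3.3]
gripper_width: 0.0149
```

{"fn": "arm_command", "kwargs": {
  "offset": [
    [0.001,0.002,0],
    [0.002,0.004,0],
    [0.002,0.0055,0],
    [0.002,0.007,0],
    [0.002,0.008,0]
  ],
  "delta_rot": [
    [0,0,0],
    [0,0,0],
    [0,0,0],
    [0,0,0],
    [0,0,0]
  ]
}}

```text
time_s: 4.45
tool_pos: [0.5975, 0.2968, 0.2186]
tcp_rot: [[0.996, -0.004, -0.085], [0.085, -0.002, 0.996], [-0.004, -1.0, -0.002]]
ft_force: [-2.9, -1.2, 7.0]
gripper_width: 0.0144
```

Contact: the force went from −3 to +7 N at exactly the expected height. I'll release, then rise.

{"fn": "arm_command", "kwargs": {
  "offset": [
    [0,0,0],
    [0,0,0],
    [0,0,0],
    [0,0,0],
    [0,0,0]
  ],
  "delta_rot": [
    [0,0,0],
    [0,0,0],
    [0,0,0],
    [0,0,0],
    [0,0,0]
  ],
  "fingers": 100
}}

```text
time_s: 4.95
tool_pos: [0.5975, 0.2969, 0.2187]
tcp_rot: [[0.996, -0.004, -0.085], [0.085, -0.002, 0.996], [-0.004, -1.0, -0.002]]
ft_force: [-0.6, 0.5, 0.7]
gripper_width: 0.0846
```

{"fn": "arm_command", "kwargs": {
  "offset": [
    [0,-0.02,0],
    [0,-0.06,0],
    [0,-0.1,0],
    [0,-0.12,0],
    [0,-0.12,0]
  ],
  "delta_rot": [
    [0,0,0],
    [0,0,0],
    [0,0,0],
    [0,0,0],
    [0,0,0]
  ]
}}

```text
time_s: 5.45
tool_pos: [0.5992, 0.2977, 0.343]
tcp_rot: [[0.996, 0.003, -0.085], [0.085, 0.001, 0.996], [0.003, -1.0, 0.001]]
ft_force: [0.1, 0.3, 0.6]
gripper_width: 0.0854
```

```bash
python3 -c "
from h import *
bar('red','w4',.066)
goto(.634,-.140,.34,-97+90)"
```

```text
red [244, 155, 141, 134] centre [0.5979 0.3117 0.066 ] sides [0.079 0.08 ] long dir -80.9 jaw 9.1
t 5.5 pos [0.5986 0.2974 0.3406] yaw 4.9 w 0.085 F [-0.   0.1 -0.2] j6 1.95
 offset [-0.002  0.001 -0.439] rot [ 0.  11.9 -0. ] rel 5.5
```

```bash
python3 -c "
from h import *
goto(.634,-.140,.34,83)"
```

```text
t 5.5 pos [0.5986 0.2974 0.3406] yaw 4.9 w 0.085 F [-0.   0.1 -0.2] j6 1.95
 offset [-0.002  0.001 -0.439] rot [  0.  -78.1  -0. ] rel 95.5
```

View pics/w4.png

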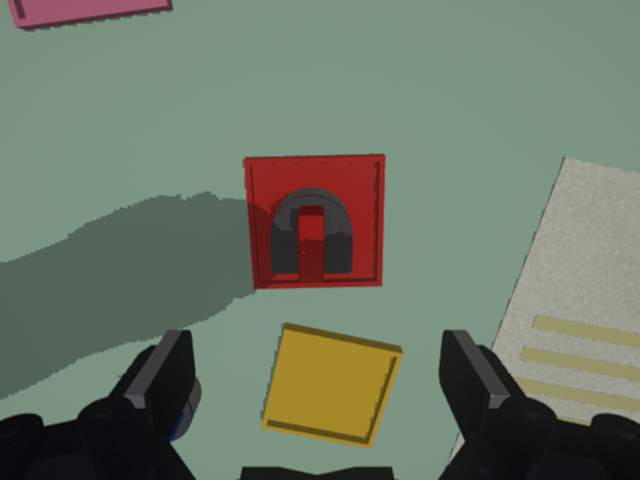

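The red die sits upright in its tray, with block at (272–352, 188–275) inside walls (246–384, 155–288). The yellow tray corners are at (286,323), (402,348), (372,446) and (264,427). Next is yellow.

{"fn": "arm_command", "kwargs": {
  "offset": [
    [-0.002,0,-0.04],
    [-0.002,0,-0.09],
    [-0.002,0,-0.14],
    [-0.002,0,-0.19],
    [-0.002,0,-0.24]
  ],
  "delta_rot": [
    [0,-8,0],
    [0,-16,0],
    [0,-24,0],
    [0,-32,0],
    [0,-40,0]
  ]
}}

```text
time_s: 6.0
tool_pos: [0.6161, 0.0563, 0.3389]
tcp_rot: [[0.704, -0.003, -0.71], [0.71, -0.001, 0.704], [-0.003, -1.0, 0.001]]
ft_force: [1.4, -0.2, 0.1]
gripper_width: 0.0853
```

```bash
python3 -c "
from h import *
goto(.634,-.140,.34,83)
# yellow tray from w4 (pose then)
a=np.radians(4.9);X=np.array([np.cos(a),np.sin(a),0]);Y=np.array([0,0,-1.])
kv=view('wrist',dict(tcp_rot=np.stack([X,Y,np.cross(X,Y)],1),tool_pos=np.array([.5988,.2976,.342])))
P=np.array([onplane(kv,u,.012) for u in((286,323),(402,348),(372,446),(264,427))]);d=P[1]-P[0]
print(P.mean(0),np.linalg.norm(d),np.degrees(np.arctan2(d[1],d[0])))"
```

```text
t 6.0 pos [0.6161 0.0563 0.3389] yaw 45.2 w 0.0853 F [ 1.4 -0.2  0.1] j6 0.87
 offset [-0.127 -0.001 -0.151] rot [ -0.1 -37.8  -0.1] rel 95.5
[0.62182976 0.15972922 0.012     ] 0.09449873725947486 -8.712901955533265
```

{"fn": "arm_command", "kwargs": {
  "offset": [
    [-0.03,0,-0.036],
    [-0.06,0,-0.072],
    [-0.09,0,-0.108],
    [-0.127,0,-0.151],
    [-0.127,0,-0.151]
  ],
  "delta_rot": [
    [0,-8,0],
    [0,-16,0],
    [0,-24,0],
    [0,-32,0],
    [0,-38,0]
  ]
}}

```text
time_s: 6.5
tool_pos: [0.6332, -0.1454, 0.3369]
tcp_rot: [[0.119, -0.005, -0.993], [0.993, -0.002, 0.119], [-0.003, -1.0, 0.005]]
ft_force: [-0.6, 0.8, -0.6]
gripper_width: 0.0855
```

```bash
python3 -c "
from h import *
goto(.634,-.140,.34,83)
bar('yel','w5')"
```

```text
t 6.5 pos [ 0.6332 -0.1454  0.3369] yaw 83.2 w 0.0855 F [-0.6  0.8 -0.6] j6 -0.11
 offset [ 0.005 -0.003 -0.   ] rot [-0.3  0.2 -0.2] rel 95.5
yel [314, 205, 27, 78] centre [ 0.6295 -0.1402  0.062 ] sides [0.048 0.015] long dir 173.0 jaw 83.0
```

View pics/w5.png

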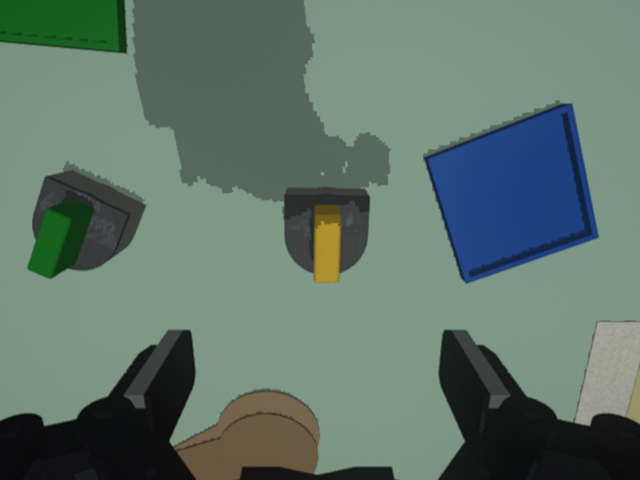

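The yellow bar is at (314–340, 205–283). The blue tray corners are at (425,157), (571,104), (597,237) and (467,282), and the green die is at (60,235). I'll descend on yellow.

{"fn": "arm_command", "kwargs": {
  "offset": [
    [0.004,0.045,0.001],
    [0.006,0.085,0.001],
    [0.006,0.11,0.001],
    [0.006,0.121,0.001],
    [0.006,0.121,0.001]
  ],
  "delta_rot": [
    [0,0,0],
    [0,0,0],
    [0,0,0],
    [0,0,0],
    [0,0,0]
  ]
}}

```text
time_s: 7.05
tool_pos: [0.6309, -0.1374, 0.2133]
tcp_rot: [[0.115, -0.01, -0.993], [0.993, -0.0, 0.115], [-0.001, -1.0, 0.01]]
ft_force: [-0.2, 0.5, -0.2]
gripper_width: 0.0852
```

```bash
python3 -c "
from h import *
goto(.632,-.140,.2146,83)
a=np.radians(83.2);X=np.array([np.cos(a),np.sin(a),0]);Y=np.array([0,0,-1.])
kv=view('wrist',dict(tcp_rot=np.stack([X,Y,np.cross(X,Y)],1),tool_pos=np.array([.6332,-.1452,.337])))
P=np.array([onplane(kv,u,.012) for u in((425,157),(571,104),(597,237),(467,282))]);d=P[1]-P[0]
print(P.mean(0),np.linalg.norm(d),np.degrees(np.arctan2(d[1],d[0])))"
```

```text
t 7.05 pos [ 0.6309 -0.1374  0.2133] yaw 83.4 w 0.0852 F [-0.2  0.5 -0.2] j6 -0.1
 offset [-0.002 -0.001 -0.001] rot [-0.6  0.4 -0.1] rel 95.5
[ 0.62904977 -0.00661841  0.012     ] 0.09830144862282024 103.34945107051006
```

Blue tray is confirmed at (0.629, −0.006), turned 13.3°. I'll close on yellow and level the tool.

{"fn": "arm_command", "kwargs": {
  "offset": [
    [-0.002,-0.001,-0.001],
    [-0.002,-0.001,-0.001],
    [-0.002,-0.001,-0.001],
    [-0.002,-0.001,-0.001],
    [-0.002,-0.001,-0.001]
  ],
  "delta_rot": [
    [-0.5,0,0],
    [-0.5,0,0],
    [-0.5,0,0],
    [-0.5,0,0],
    [-0.5,0,0]
  ],
  "fingers": 0
}}

```text
time_s: 7.55
tool_pos: [0.6321, -0.1396, 0.2155]
tcp_rot: [[0.116, 0.0, -0.993], [0.993, -0.002, 0.116], [-0.002, -1.0, -0.001]]
ft_force: [0.8, -0.8, -0.7]
gripper_width: 0.0152
```

{"fn": "arm_command", "kwargs": {
  "offset": [
    [0,0,0],
    [0,0,0]
  ],
  "delta_rot": [
    [0,0,0],
    [0,0,0]
  ]
}}

```text
time_s: 7.75
tool_pos: [0.632, -0.1396, 0.2154]
tcp_rot: [[0.116, 0.0, -0.993], [0.993, -0.002, 0.116], [-0.002, -1.0, -0.0]]
ft_force: [0.2, -1.5, 2.5]
gripper_width: 0.015
```

{"fn": "arm_command", "kwargs": {
  "offset": [
    [0,-0.02,0],
    [0,-0.06,0],
    [0,-0.09,0],
    [0,-0.09,0]
  ],
  "delta_rot": [
    [0,0,0],
    [0,0,0],
    [0,0,0],
    [0,0,0]
  ]
}}

```text
time_s: 8.15
tool_pos: [0.6338, -0.1399, 0.3102]
tcp_rot: [[0.116, 0.007, -0.993], [0.993, -0.003, 0.116], [-0.002, -1.0, -0.008]]
ft_force: [0.7, 0.3, -2.8]
gripper_width: 0.0147
```

```bash
python3 -c "
from h import *
goto(.623,.157,.305,81.5)"
```

```text
t 8.15 pos [ 0.6338 -0.1399  0.3102] yaw 83.4 w 0.0147 F [ 0.7  0.3 -2.8] j6 -0.1
 offset [0.294 0.004 0.045] rot [ 0.4  1.9 -0.1] rel 67.4
```

{"fn": "arm_command", "kwargs": {
  "offset": [
    [0.035,0,0.005],
    [0.08,0,0.012],
    [0.128,0.002,0.02],
    [0.177,0.003,0.027],
    [0.225,0.003,0.035]
  ],
  "delta_rot": [
    [0,0,0],
    [0,1,0],
    [0,2,0],
    [0,2,0],
    [0,2,0]
  ]
}}

```text
time_s: 8.65
tool_pos: [0.6241, 0.0893, 0.3046]
tcp_rot: [[0.151, 0.005, -0.989], [0.989, -0.004, 0.151], [-0.003, -1.0, -0.006]]
ft_force: [0.3, 0.9, -2.9]
gripper_width: 0.0147
```

```bash
python3 -c "
from h import *
goto(.623,.157,.305,81.5)"
```

```text
t 8.65 pos [0.6241 0.0893 0.3046] yaw 81.3 w 0.0147 F [ 0.3  0.9 -2.9] j6 0.29
 offset [ 0.067 -0.001  0.011] rot [ 0.3 -0.2 -0.2] rel 67.4
```

{"fn": "arm_command", "kwargs": {
  "offset": [
    [0.035,0,0.006],
    [0.06,0.005,0.011],
    [0.067,0.025,0.011],
    [0.067,0.045,0.011],
    [0.067,0.055,0.011]
  ],
  "delta_rot": [
    [0,0,0],
    [0.3,0,0],
    [0.3,0,0],
    [0.3,0,0],
    [0.3,0,0]
  ]
}}

```text
time_s: 9.15
tool_pos: [0.6221, 0.1573, 0.246]
tcp_rot: [[0.15, -0.005, -0.989], [0.989, -0.004, 0.15], [-0.005, -1.0, 0.004]]
ft_force: [-0.5, -0.7, -1.8]
gripper_width: 0.0147
```

```bash
python3 -c "
from h import *
goto(.623,.157,.2194,81.5)"
```

```text
t 9.15 pos [0.6221 0.1573 0.246 ] yaw 81.4 w 0.0147 F [-0.5 -0.7 -1.8] j6 0.4
 offset [-0.     0.027 -0.001] rot [-0.2 -0.1 -0.3] rel 67.4
```

{"fn": "arm_command", "kwargs": {
  "offset": [
    [0,0.01,0],
    [0,0.016,0],
    [0,0.02,0],
    [0,0.022,0],
    [0,0.023,0]
  ],
  "delta_rot": [
    [-0.3,0,-0.3],
    [-0.3,0,-0.3],
    [-0.3,0,-0.3],
    [-0.3,0,-0.3],
    [-0.3,0,-0.3]
  ]
}}

```text
time_s: 9.65
tool_pos: [0.6223, 0.157, 0.2234]
tcp_rot: [[0.15, 0.002, -0.989], [0.989, 0.001, 0.15], [0.001, -1.0, -0.002]]
ft_force: [-0.7, -0.2, -2.5]
gripper_width: 0.0149
```

{"fn": "arm_command", "kwargs": {
  "offset": [
    [0,0.001,0],
    [0,0.0025,0],
    [0,0.0035,0],
    [0,0.0045,0]
  ],
  "delta_rot": [
    [0,0,0],
    [0,0,0],
    [0,0,0],
    [0,0,0]
  ]
}}

```text
time_s: 10.05
tool_pos: [0.6225, 0.1571, 0.2193]
tcp_rot: [[0.15, 0.003, -0.989], [0.989, 0.001, 0.15], [0.001, -1.0, -0.002]]
ft_force: [-3.3, -0.0, 7.9]
gripper_width: 0.0149
```

Touchdown at +8 N. I'll release, rise, and plan the move to blue.

{"fn": "arm_command", "kwargs": {
  "offset": [
    [0,0,0],
    [0,0,0],
    [0,0,0],
    [0,0,0],
    [0,0,0]
  ],
  "delta_rot": [
    [0,0,0],
    [0,0,0],
    [0,0,0],
    [0,0,0],
    [0,0,0]
  ],
  "fingers": 100
}}

```text
time_s: 10.55
tool_pos: [0.6225, 0.1571, 0.2194]
tcp_rot: [[0.15, 0.003, -0.989], [0.989, 0.001, 0.15], [0.001, -1.0, -0.003]]
ft_force: [-0.1, -1.1, 0.1]
gripper_width: 0.0847
```

{"fn": "arm_command", "kwargs": {
  "offset": [
    [0,-0.02,0],
    [0,-0.06,0],
    [0,-0.1,0],
    [0,-0.118,0],
    [0,-0.118,0]
  ],
  "delta_rot": [
    [0,0,0],
    [0,0,0],
    [0,0,0],
    [0,0,0],
    [0,0,0]
  ]
}}

```text
time_s: 11.05
tool_pos: [0.6235, 0.1573, 0.3412]
tcp_rot: [[0.15, 0.009, -0.989], [0.989, 0.002, 0.15], [0.004, -1.0, -0.009]]
ft_force: [0.2, -0.6, -0.4]
gripper_width: 0.0854
```

```bash
python3 -c "
from h import *
snap('wrist','w6')
goto(.487,.137,.335,118.2)
goto(.487,.137,.335,-61.8)"
```

```text
t 11.1 pos [0.6228 0.1571 0.3388] yaw 81.4 w 0.0856 F [ 0.1 -0.1 -0.4] j6 0.4
 offset [-0.04   0.003  0.131] rot [  0.3 -36.8   0. ] rel 102.5
t 11.1 pos [0.6228 0.1571 0.3388] yaw 81.4 w 0.0856 F [ 0.1 -0.1 -0.4] j6 0.4
 offset [-0.04   0.003  0.131] rot [ -0.  143.2   0.5] rel -77.5
```

View pics/w6.png

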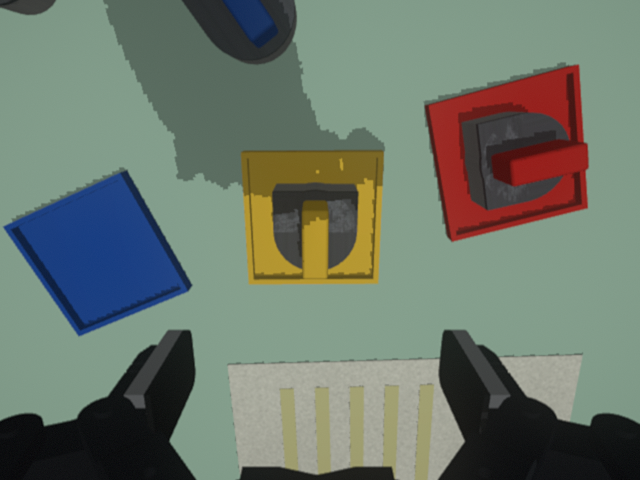

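Yellow sits square inside its tray, with block at (273–358, 184–270) inside walls (242–383, 150–283). Red is fine too. On to blue.

{"fn": "arm_command", "kwargs": {
  "offset": [
    [-0.01,0,0.03],
    [-0.02,0.003,0.065],
    [-0.03,0.003,0.1],
    [-0.04,0.003,0.131],
    [-0.04,0.003,0.131]
  ],
  "delta_rot": [
    [0,-8,0],
    [0,-16,0],
    [0,-24,0],
    [0,-32,0],
    [0,-37,0]
  ]
}}

```text
time_s: 11.6
tool_pos: [0.4824, 0.1363, 0.3326]
tcp_rot: [[-0.48, -0.001, -0.877], [0.877, -0.0, -0.48], [0.0, -1.0, 0.001]]
ft_force: [0.6, 0.1, -0.1]
gripper_width: 0.0859
```

```bash
python3 -c "
from h import *
bar('blu','w7')
goto(.487,.137,.2146,118.2)"
```

```text
blu [303, 212, 28, 78] centre [0.4822 0.1357 0.062 ] sides [0.048 0.015] long dir -153.3 jaw -63.3
blu [0, 226, 134, 147] centre [0.5869 0.0128 0.062 ] sides [0.085 0.082] long dir -174.6 jaw -84.6
t 11.65 pos [0.4845 0.1367 0.3332] yaw 118.8 w 0.0856 F [ 0.2 -0.1  0.3] j6 -0.23
 offset [-0.001  0.119 -0.002] rot [ 0.1  0.6 -0. ] rel 102.5
```

View pics/w7.png

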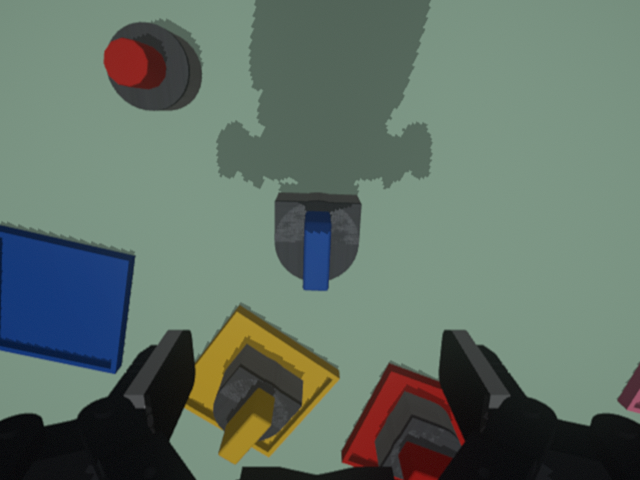

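The blue bar is at (303–330, 212–290), centred between the pads. The round red die at (140,62) is well clear, so I'll descend.

{"fn": "arm_command", "kwargs": {
  "offset": [
    [0,0.045,-0.001],
    [0,0.085,-0.001],
    [0,0.107,-0.001],
    [0,0.117,-0.001],
    [0,0.117,-0.001]
  ],
  "delta_rot": [
    [0,1,0],
    [0,1,0],
    [0,1,0],
    [0,1,0],
    [0,1,0]
  ]
}}

```text
time_s: 12.15
tool_pos: [0.4847, 0.1369, 0.2142]
tcp_rot: [[-0.465, -0.002, -0.885], [0.885, -0.001, -0.465], [0.0, -1.0, 0.002]]
ft_force: [-0.5, -0.7, 0.5]
gripper_width: 0.0851
```

```bash
python3 -c "
from h import *
goto(.485,.137,.2146,117.8)"
```

```text
t 12.15 pos [0.4847 0.1369 0.2142] yaw 117.7 w 0.0851 F [-0.5 -0.7  0.5] j6 -0.21
 offset [-0. -0. -0.] rot [-0.1 -0.1  0. ] rel 102.0
```

{"fn": "arm_command", "kwargs": {
  "offset": [
    [0,0,0],
    [0,0,0],
    [0,0,0],
    [0,0,0],
    [0,0,0]
  ],
  "delta_rot": [
    [0,0,0],
    [0,0,0],
    [0,0,0],
    [0,0,0],
    [0,0,0]
  ],
  "fingers": 0
}}

```text
time_s: 12.65
tool_pos: [0.4851, 0.1371, 0.215]
tcp_rot: [[-0.465, -0.001, -0.885], [0.885, -0.0, -0.465], [0.0, -1.0, 0.001]]
ft_force: [0.8, -0.7, 1.4]
gripper_width: 0.0147
```

{"fn": "arm_command", "kwargs": {
  "offset": [
    [0,0,0],
    [0,0,0]
  ],
  "delta_rot": [
    [0,0,0],
    [0,0,0]
  ]
}}

```text
time_s: 12.85
tool_pos: [0.485, 0.1371, 0.215]
tcp_rot: [[-0.465, -0.001, -0.885], [0.885, -0.0, -0.465], [0.0, -1.0, 0.001]]
ft_force: [-0.1, 0.5, 0.6]
gripper_width: 0.0146
```

{"fn": "arm_command", "kwargs": {
  "offset": [
    [0,-0.02,0],
    [0,-0.06,0],
    [0,-0.1,0],
    [0,-0.11,0],
    [0,-0.11,0]
  ],
  "delta_rot": [
    [0,0,0],
    [0,0,0],
    [0,0,0],
    [0,0,0],
    [0,0,0]
  ]
}}

```text
time_s: 13.35
tool_pos: [0.4858, 0.1373, 0.3265]
tcp_rot: [[-0.465, 0.003, -0.885], [0.885, 0.001, -0.465], [-0.0, -1.0, -0.003]]
ft_force: [-0.5, -0.0, -2.5]
gripper_width: 0.0149
```

```bash
python3 -c "
from h import *
goto(.629,-.006,.32,103.3)"
```

```text
t 13.35 pos [0.4858 0.1373 0.3265] yaw 117.7 w 0.0149 F [-0.5 -0.  -2.5] j6 -0.21
 offset [-0.193  0.007 -0.06 ] rot [ 0.2 14.4 -0. ] rel 103.8
```

{"fn": "arm_command", "kwargs": {
  "offset": [
    [-0.035,0,-0.01],
    [-0.08,0.003,-0.025],
    [-0.125,0.005,-0.04],
    [-0.17,0.007,-0.053],
    [-0.193,0.007,-0.06]
  ],
  "delta_rot": [
    [0,4,0],
    [0,8,0],
    [0,12,0],
    [0,14.4,0],
    [0,14.4,0]
  ]
}}

```text
time_s: 13.85
tool_pos: [0.6299, -0.0084, 0.3164]
tcp_rot: [[-0.228, -0.0, -0.974], [0.974, -0.0, -0.228], [0.0, -1.0, 0.0]]
ft_force: [0.1, -0.0, -1.9]
gripper_width: 0.0148
```

```bash
python3 -c "
from h import *
goto(.629,-.006,.219,103.3)"
```

```text
t 13.85 pos [ 0.6299 -0.0084  0.3164] yaw 103.2 w 0.0148 F [ 0.1 -0.  -1.9] j6 -0.24
 offset [0.003 0.097 0.   ] rot [-0.  -0.1  0. ] rel 103.8
```

{"fn": "arm_command", "kwargs": {
  "offset": [
    [0.002,0.03,0],
    [0.003,0.06,0],
    [0.003,0.08,0],
    [0.003,0.089,0],
    [0.003,0.09,0]
  ],
  "delta_rot": [
    [0,0,0],
    [0,0,0],
    [0,0,0],
    [0,0,0],
    [0,0,0]
  ]
}}

```text
time_s: 14.35
tool_pos: [0.6278, -0.0054, 0.2234]
tcp_rot: [[-0.228, -0.005, -0.974], [0.974, 0.0, -0.228], [0.001, -1.0, 0.005]]
ft_force: [-0.3, 1.2, -2.1]
gripper_width: 0.0144
```

{"fn": "arm_command", "kwargs": {
  "offset": [
    [0,0.001,0],
    [0,0.0025,0],
    [0,0.0035,0],
    [0,0.0045,0]
  ],
  "delta_rot": [
    [-0.3,0,0],
    [-0.3,0,0],
    [-0.3,0,0],
    [-0.3,0,0]
  ]
}}

```text
time_s: 14.75
tool_pos: [0.6281, -0.0054, 0.2197]
tcp_rot: [[-0.228, 0.001, -0.974], [0.974, 0.001, -0.228], [0.001, -1.0, -0.002]]
ft_force: [-0.6, 0.4, -2.4]
gripper_width: 0.0149
```

{"fn": "arm_command", "kwargs": {
  "offset": [
    [0,0.0007,0],
    [0,0.0014,0],
    [0,0.0018,0]
  ],
  "delta_rot": [
    [0,0,0],
    [0,0,0],
    [0,0,0]
  ]
}}

```text
time_s: 15.05
tool_pos: [0.6285, -0.0052, 0.219]
tcp_rot: [[-0.228, 0.003, -0.974], [0.974, 0.001, -0.228], [0.001, -1.0, -0.003]]
ft_force: [-2.7, 1.6, 7.5]
gripper_width: 0.0145
```

{"fn": "arm_command", "kwargs": {
  "offset": [
    [0,0,0],
    [0,0,0],
    [0,0,0],
    [0,0,0],
    [0,0,0]
  ],
  "delta_rot": [
    [0,0,0],
    [0,0,0],
    [0,0,0],
    [0,0,0],
    [0,0,0]
  ],
  "fingers": 100
}}

```text
time_s: 15.55
tool_pos: [0.6284, -0.0053, 0.2189]
tcp_rot: [[-0.228, 0.002, -0.974], [0.974, 0.001, -0.228], [0.001, -1.0, -0.003]]
ft_force: [0.3, -0.8, -0.3]
gripper_width: 0.0847
```

{"fn": "arm_command", "kwargs": {
  "offset": [
    [0,-0.02,0],
    [0,-0.06,0],
    [0,-0.1,0],
    [0,-0.118,0],
    [0,-0.118,0]
  ],
  "delta_rot": [
    [0,0,0],
    [0,0,0],
    [0,0,0],
    [0,0,0],
    [0,0,0]
  ]
}}

```text
time_s: 16.05
tool_pos: [0.6295, -0.0055, 0.3406]
tcp_rot: [[-0.228, 0.009, -0.974], [0.974, 0.001, -0.228], [-0.001, -1.0, -0.009]]
ft_force: [0.5, 0.2, 0.3]
gripper_width: 0.0857
```

```bash
python3 -c "
from h import *
snap('wrist','w8')
goto(.610,-.305,.335,53.7)"
```

```text
t 16.1 pos [ 0.6287 -0.0055  0.3382] yaw 103.2 w 0.0854 F [0.5 0.6 0.1] j6 -0.24
 offset [-0.287  0.003  0.086] rot [ 0.3 49.5  0.1] rel 80.3
```

{"fn": "arm_command", "kwargs": {
  "offset": [
    [-0.035,0,0.01],
    [-0.08,0.003,0.025],
    [-0.127,0.003,0.038],
    [-0.175,0.003,0.052],
    [-0.22,0.003,0.066]
  ],
  "delta_rot": [
    [0,7,0],
    [0,15,0],
    [0,23,0],
    [0,31,0],
    [0,38,0]
  ]
}}

```text
time_s: 16.6
tool_pos: [0.6136, -0.2364, 0.3325]
tcp_rot: [[0.425, 0.003, -0.905], [0.905, 0.002, 0.425], [0.003, -1.0, -0.001]]
ft_force: [0.8, 0.4, -0.3]
gripper_width: 0.0857
```

```bash
python3 -c "
from h import *
goto(.610,-.305,.335,53.7)"
```

```text
t 16.6 pos [ 0.6136 -0.2364  0.3325] yaw 64.9 w 0.0857 F [ 0.8  0.4 -0.3] j6 0.07
 offset [-0.064 -0.003 -0.026] rot [ 0.1 11.2  0.2] rel 80.3
```

View pics/w8.png

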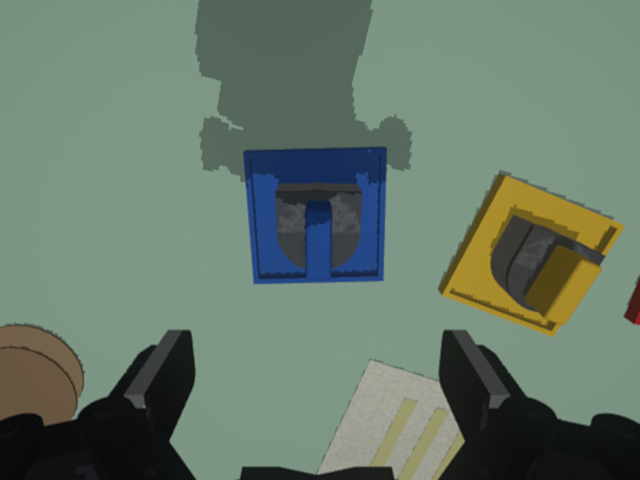

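Blue sits inside its tray, with block at (276–362, 184–270) inside walls (245–386, 148–283). On to green.

{"fn": "arm_command", "kwargs": {
  "offset": [
    [-0.03,-0.003,-0.013],
    [-0.06,-0.003,-0.026],
    [-0.064,-0.003,-0.026],
    [-0.064,-0.003,-0.026]
  ],
  "delta_rot": [
    [0,6,0],
    [0,11.2,0],
    [0,11.2,0],
    [0,11.2,0]
  ]
}}

```text
time_s: 17.0
tool_pos: [0.6091, -0.3062, 0.3331]
tcp_rot: [[0.594, -0.0, -0.805], [0.805, 0.004, 0.594], [0.003, -1.0, 0.002]]
ft_force: [0.4, 1.2, -0.0]
gripper_width: 0.0851
```

```bash
python3 -c "
from h import *
bar('grn','w9')
goto(.610,-.305,.2146,53.7)"
```

```text
grn [77, 0, 201, 119] centre [ 0.4723 -0.2917  0.062 ] sides [0.079 0.06 ] long dir 75.9 jaw -14.1
grn [302, 208, 28, 78] centre [ 0.6068 -0.3051  0.062 ] sides [0.015 0.048] long dir -33.5 jaw 56.5
grn [180, 400, 37, 30] centre [ 0.6533 -0.4374  0.062 ] sides [0.023 0.021] long dir 118.5 jaw 28.5
t 17.05 pos [ 0.6094 -0.3051  0.3335] yaw 53.7 w 0.0852 F [ 0.6 -1.6 -0.5] j6 0.17
 offset [ 0.     0.119 -0.001] rot [-0.1 -0.   0.2] rel 80.3
```

View pics/w9.png

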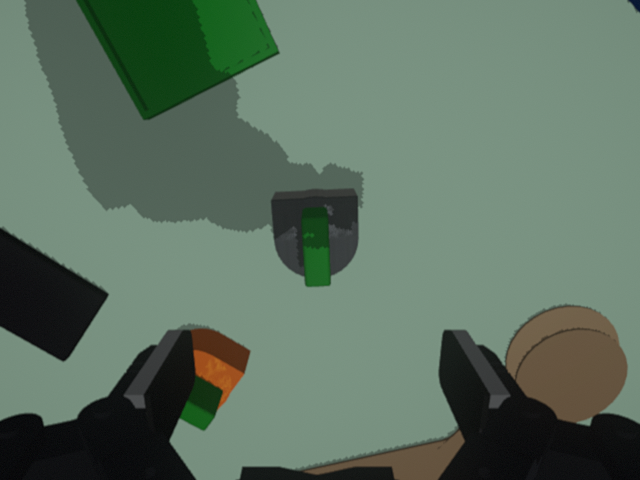

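The green bar is at (302–330, 208–286), turned about 2.5° from the jaws. The orange look-alike at (215,375) is clear of the fingers' reach, so I'll descend.

{"fn": "arm_command", "kwargs": {
  "offset": [
    [-0.001,0.045,-0.001],
    [-0.001,0.085,-0.001],
    [-0.001,0.107,-0.001],
    [-0.001,0.117,-0.001],
    [-0.001,0.117,-0.001]
  ],
  "delta_rot": [
    [0,-2.5,0],
    [0,-2.5,0],
    [0,-2.5,0],
    [0,-2.5,0],
    [0,-2.5,0]
  ]
}}

```text
time_s: 17.55
tool_pos: [0.6092, -0.3045, 0.2149]
tcp_rot: [[0.555, -0.003, -0.832], [0.832, 0.006, 0.555], [0.003, -1.0, 0.005]]
ft_force: [0.3, -0.4, -0.8]
gripper_width: 0.0854
```

```bash
python3 -c "
from h import *
goto(.609,-.3065,.2146,56.2)
a=np.radians(53.7);X=np.array([np.cos(a),np.sin(a),0]);Y=np.array([0,0,-1.])
kv=view('wrist',dict(tcp_rot=np.stack([X,Y,np.cross(X,Y)],1),tool_pos=np.array([.6092,-.3056,.3333])))
P=[onplane(kv,u,.012) for u in((277,52),(147,119))];d=P[1]-P[0]
print(np.round(P,4),np.linalg.norm(d),np.degrees(np.arctan2(d[1],d[0])))
n=np.array([-d[1],d[0],0])
for s in(1,-1):print(((P[0]+P[1])/2+s*n/2).round(4))"
```

```text
t 17.55 pos [ 0.6092 -0.3045  0.2149] yaw 56.3 w 0.0854 F [ 0.3 -0.4 -0.8] j6 0.12
 offset [-0.002  0.    -0.001] rot [-0.3  0.1  0.2] rel 82.9
[[ 0.5032 -0.2589  0.012 ]
 [ 0.4845 -0.3514  0.012 ]] 0.09432026137401658 -101.39314871971366
[ 0.5401 -0.3145  0.012 ]
[ 0.4476 -0.2958  0.012 ]
```

{"fn": "arm_command", "kwargs": {
  "offset": [
    [-0.002,0,-0.001],
    [-0.002,0,-0.001],
    [-0.002,0,-0.001],
    [-0.002,0,-0.001],
    [-0.002,0,-0.001]
  ],
  "delta_rot": [
    [-0.3,0,0.2],
    [-0.3,0,0.2],
    [-0.3,0,0.2],
    [-0.3,0,0.2],
    [-0.3,0,0.2]
  ],
  "fingers": 0
}}

```text
time_s: 18.05
tool_pos: [0.6092, -0.3068, 0.2156]
tcp_rot: [[0.555, 0.001, -0.832], [0.832, -0.0, 0.555], [0.0, -1.0, -0.001]]
ft_force: [-0.9, 0.2, 3.8]
gripper_width: 0.0147
```

{"fn": "arm_command", "kwargs": {
  "offset": [
    [0,0,0],
    [0,0,0]
  ],
  "delta_rot": [
    [0,0,0],
    [0,0,0]
  ]
}}

```text
time_s: 18.25
tool_pos: [0.6092, -0.3069, 0.2157]
tcp_rot: [[0.555, 0.001, -0.832], [0.832, -0.0, 0.555], [0.0, -1.0, -0.001]]
ft_force: [-0.2, 1.4, 1.3]
gripper_width: 0.0148
```

{"fn": "arm_command", "kwargs": {
  "offset": [
    [0,-0.02,0],
    [0,-0.06,0],
    [0,-0.09,0],
    [0,-0.09,0]
  ],
  "delta_rot": [
    [0,0,0],
    [0,0,0],
    [0,0,0],
    [0,0,0]
  ]
}}

```text
time_s: 18.65
tool_pos: [0.6106, -0.3077, 0.3104]
tcp_rot: [[0.555, 0.008, -0.832], [0.832, -0.004, 0.555], [0.001, -1.0, -0.009]]
ft_force: [1.3, -0.8, -2.2]
gripper_width: 0.0151
```

```bash
python3 -c "
from h import *
goto(.4455,-.295,.305,78.6)"
```

```text
t 18.65 pos [ 0.6106 -0.3077  0.3104] yaw 56.3 w 0.0151 F [ 1.3 -0.8 -2.2] j6 0.12
 offset [-0.081  0.004  0.144] rot [  0.5 -22.3  -0. ] rel 112.1
```

Release height will be about 0.2196.

{"fn": "arm_command", "kwargs": {
  "offset": [
    [-0.018,0,0.03],
    [-0.04,0.003,0.07],
    [-0.062,0.004,0.11],
    [-0.081,0.004,0.144],
    [-0.081,0.004,0.144]
  ],
  "delta_rot": [
    [0,-6,0],
    [0,-13,0],
    [0,-20,0],
    [0,-22.3,0],
    [0,-22.3,0]
  ]
}}

```text
time_s: 19.15
tool_pos: [0.44, -0.2933, 0.3023]
tcp_rot: [[0.2, -0.0, -0.98], [0.98, 0.0, 0.2], [0.0, -1.0, 0.0]]
ft_force: [1.2, -0.1, -3.4]
gripper_width: 0.0147
```

```bash
python3 -c "
from h import *
goto(.4455,-.295,.2196,78.6)"
```

```text
t 19.15 pos [ 0.44   -0.2933  0.3023] yaw 78.5 w 0.0147 F [ 1.2 -0.1 -3.4] j6 -0.39
 offset [-0.001  0.083 -0.006] rot [-0.  -0.1  0. ] rel 112.1
```

{"fn": "arm_command", "kwargs": {
  "offset": [
    [-0.001,0.025,-0.005],
    [-0.001,0.05,-0.006],
    [-0.001,0.068,-0.006],
    [-0.001,0.076,-0.006],
    [-0.001,0.077,-0.006]
  ],
  "delta_rot": [
    [0,0,0],
    [0,0,0],
    [0,0,0],
    [0,0,0],
    [0,0,0]
  ]
}}

```text
time_s: 19.65
tool_pos: [0.445, -0.2949, 0.2235]
tcp_rot: [[0.2, -0.003, -0.98], [0.98, 0.002, 0.2], [0.002, -1.0, 0.003]]
ft_force: [-0.0, 0.8, -2.9]
gripper_width: 0.0144
```

{"fn": "arm_command", "kwargs": {
  "offset": [
    [0,0.001,0],
    [0,0.002,0],
    [0,0.003,0],
    [0,0.004,0]
  ],
  "delta_rot": [
    [0,0,0],
    [0,0,0],
    [0,0,0],
    [0,0,0]
  ]
}}

```text
time_s: 20.05
tool_pos: [0.4453, -0.2951, 0.22]
tcp_rot: [[0.2, -0.002, -0.98], [0.98, 0.001, 0.2], [0.001, -1.0, 0.002]]
ft_force: [-0.1, 0.2, -2.8]
gripper_width: 0.0145
```

{"fn": "arm_command", "kwargs": {
  "offset": [
    [0,0.0007,0],
    [0,0.0013,0],
    [0,0.0018,0]
  ],
  "delta_rot": [
    [0,0,0],
    [0,0,0],
    [0,0,0]
  ]
}}

```text
time_s: 20.35
tool_pos: [0.4453, -0.295, 0.2196]
tcp_rot: [[0.2, -0.001, -0.98], [0.98, 0.001, 0.2], [0.001, -1.0, 0.002]]
ft_force: [-5.2, 4.7, 15.0]
gripper_width: 0.0149
```

{"fn": "arm_command", "kwargs": {
  "offset": [
    [0,0,0],
    [0,0,0],
    [0,0,0],
    [0,0,0],
    [0,0,0]
  ],
  "delta_rot": [
    [0,0,0],
    [0,0,0],
    [0,0,0],
    [0,0,0],
    [0,0,0]
  ],
  "fingers": 100
}}

```text
time_s: 20.85
tool_pos: [0.4453, -0.295, 0.2195]
tcp_rot: [[0.2, -0.001, -0.98], [0.98, 0.001, 0.2], [0.001, -1.0, 0.002]]
ft_force: [-0.4, -0.2, 0.3]
gripper_width: 0.0846
```

{"fn": "arm_command", "kwargs": {
  "offset": [
    [0,-0.02,0],
    [0,-0.06,0],
    [0,-0.1,0],
    [0,-0.15,0],
    [0,-0.15,0]
  ],
  "delta_rot": [
    [0,0,0],
    [0,0,0],
    [0,0,0],
    [0,0,0],
    [0,0,0]
  ]
}}

```text
time_s: 21.35
tool_pos: [0.4475, -0.2965, 0.3764]
tcp_rot: [[0.2, 0.008, -0.98], [0.98, -0.005, 0.2], [-0.003, -1.0, -0.009]]
ft_force: [0.2, -0.6, -1.0]
gripper_width: 0.0854
```

```bash
python3 -c "
from h import *
o,w=snap('wrist','w10');o,s=snap('scene','s1')
a=cv2.resize(s[165:310,100:480],(760,290));b=cv2.resize(w[60:320],(640,260));b=cv2.copyMakeBorder(b,0,0,0,120,0)
cv2.imwrite('pics/fin.png',np.vstack([a,b]));print(o['time_s'],o['ft_force'].round(1))"
```

```text
21.4 [ 0.1 -0.9 -0.6]
```

View pics/fin.png

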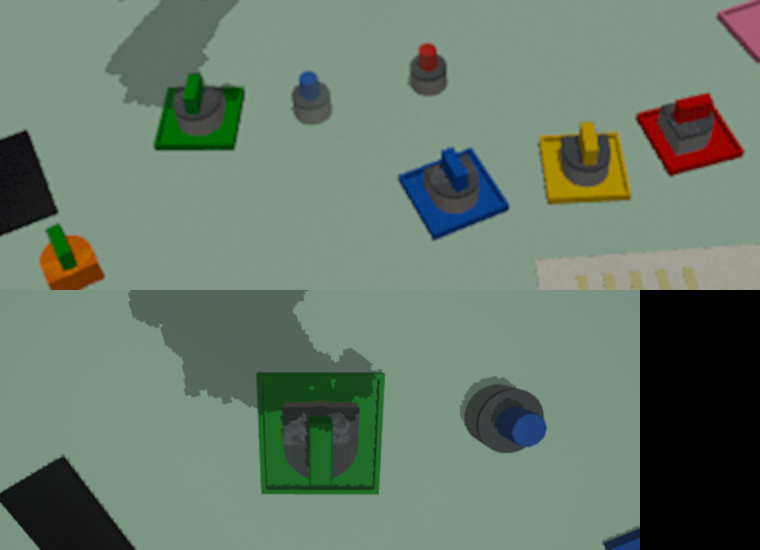

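All four dies stand upright inside the trays of their own colour. The round dies and the orange look-alike are undisturbed, so I'll hand the job in.

```bash
python3 -c "
from plant import *
print(job_done())"
```

```text
the job is handed in; nothing more can be done
None
```

All four heel dies are in the trays of their own colour, placed one at a time in the order red, yellow, blue, green. The job was handed in at 21.4 s of the 102 s allowed.

- **Setting down:** each die was lowered in steps of about 1 to 2 mm until it touched the tray floor, then released. Measured contact was 7 to 8 N for red, yellow and blue. Green touched a little harder, at 15 N upward plus about 7 N sideways.
- **Final check:** pictures taken after each placing, plus the last scene picture, show every die upright and inside its walls. The release heights matched the 4 mm tray floor to within about a millimetre.
- **Left alone:** the last scene picture shows the two round dies and the orange look-alike where they were at the start, and the gripper was clear of everything.
- **Disagreements:** the camera measurements agreed to about 5 mm. The largest gap was the red tray's x position, 0.601 m against 0.596 m, so I aimed between the two. No check failed.

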